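# Fit a water-filter cartridge into its push-fit port

## Task

Take the loose filter cartridge out of its stand and push its tube down into the empty push-fit port of the filter head, firmly but not by force, until it has clicked and will go no further. Then tug it gently straight up to prove that it is locked, let go of it and leave it standing in the port. Disturb none of the other things.

Things in the scene. Friction and masses are not known exactly. Their poses are not given: they have to be found in the camera images.
- cartridge_grip (a point): Centre of the loose cartridge's barrel, to be gripped. The cartridge (0.18 kg) is upright (z up): a square white barrel, 40 x 40 mm, faces square to this point's x and y, 73 mm tall; below it a round grey tube 18 mm in diameter, 52 mm long. The point is 36.5 mm from the barrel's underside and top, 88.5 mm above the tube's end. It starts in the stand, tube down the hole; lift it 55 mm straight up.
- cartridge_tip (a point): Lower end of the cartridge's tube, on its axis. From here up: a cone-shaped nose 6 mm long (8 mm in diameter at the end), a bead 18 mm in diameter and 4 mm long, a groove 12 mm in diameter and 9 mm long, then plain 18 mm tube up to the barrel.
- stand: Fixed grey block 75 x 75 mm and 56 mm high on a 95 mm square foot; origin at the centre of its underside, z up. An upright hole 21 mm in diameter goes through its middle.
- filter_head: Fixed white casing, 110 mm (x) by 210 mm (y) by 45 mm high, two pipe stubs on its back (+x); origin at the centre of its underside, z up. Two grey round ports rise from it at y = +50 mm (empty) and y = -50 mm. The latter already holds an identical 40 mm square cartridge, whose top is 165 mm above the surface: leave it alone.
- port_mouth (a point): Centre of the empty port's mouth, level with its rim, 75 mm above the surface; z up. The port is 40 mm wide outside, its upright bore 19.5 mm, with a lead-in cone 27 mm wide at the rim and 3.5 mm deep. Fully home, the tube's end is 26 to 40 mm below the rim: this differs between filter heads, cannot be seen and must be felt. Keep pushes and pulls on the port under 22 N.
- sleeve (a joint): Hidden sprung sleeve in the port, with two catches and a stop: travel in m, 0 at rest, + pushed down, - pulled up, 5 N per mm. The bead begins to spread the catches some 10 mm short of home and needs 6 to 11 N to pass, then meets the stop: 15 to 18 N makes sure. Once locked it has 1 mm of play, then pulls on the sleeve's spring; the catches hold. Over 4.4 mm (22 N) either way it breaks.
- garlic_1: Bulb of garlic, 53 mm, loose, between the filter head and the stand; origin at its underside.
- honey_jar: Honey jar with a flat metal lid, 55 mm in diameter and 86 mm tall, loose; origin at its underside. It and two spice jars (46 mm wide, up to 109 mm tall) stand 0.73 to 0.77 m ahead of the robot, taller bottles behind them.
- teaspoon_1: Teaspoon, 132 mm long, lying loose between and behind the filter head and the stand; origin at its underside.
- mug_2: Mug, 80 mm wide, 113 mm with its handle, 89 mm tall, on the right; origin at its underside.

How it is judged:
On the way, in this order (a step that is already met when the one before it is completed fails the run):
1. the tube is pushed home in the port: it bears on the sleeve with more than 13 N, more than 24 mm deep and upright (value of joint sleeve above 0.0026 m and z of cartridge_tip in the frame of port_mouth below -0.024 m and horizontal distance between cartridge_tip and port_mouth below 0.004 m and angle between cartridge_grip's own z axis and vertical below 0.1 rad), for 0.1 s.
2. the locked cartridge is tugged upwards with more than 4 N and holds (value of joint sleeve below -0.0008 m and z of cartridge_tip in the frame of port_mouth below -0.02 m), for 0.1 s.
At the end, for the whole second after the job is handed in: The cartridge stands in the empty port, locked: its tube's end more than 24 mm below the rim, within 4 mm of the port's axis, upright within 0.1 rad, the sleeve at rest within 1 mm of zero, and the robot has let go (z of cartridge_tip in the frame of port_mouth below -0.024 m and horizontal distance between cartridge_tip and port_mouth below 0.004 m and angle between cartridge_grip's own z axis and vertical below 0.1 rad and value of joint sleeve between -0.001 and 0.001 m and velocity of joint sleeve below 0.01 m/s and contact force between the fingers and anything else below 0.1 N); the robot touches nothing.
It fails at once if the fitting is pushed or pulled with more than 22 N (value of joint sleeve above 0.0044 m or value of joint sleeve below -0.0044 m).
It fails at once if the cartridge is pressed against the port or casing with more than 35 N (contact force between cartridge and filter_head above 35 N).
It fails at once if the robot bumps the filter head with more than 15 N (contact force between the arm and filter_head above 15 N).
It fails at once if a bystander is moved by more than 30 mm (distance of any of garlic_1, honey_jar, teaspoon_1 from where it was at the start of the episode above 0.03 m).
It also fails if it takes over 67 s, if anything falls off the work surface, if the arm or the gripper's body presses on something with over 40 N, if the wrist force passes 120 N, or if a joint passes its speed limit or range.

## Robot

A 7-joint arm with a two-finger parallel gripper is mounted at the origin on a cart in front of the work surface, level with it; the furniture and walls round the work are solid. World frame = base frame: x ahead of the robot, y to its left, z up, the work surface at z = 0. Lengths are in m, angles in rad, forces in N, time in s.
With the tool pointing down it reaches from about 0.425 to 0.825 m from the base axis. Payload 3.6 kg.
Tool frame: the origin (TCP) lies where the fingers leave the gripper's body, on its centre line; the fingertips stand 73 mm ahead of it and the grasp point (between the pads) lies 54 mm ahead of it; x points along the fingers, y is the direction in which the jaws open and shut, and the axes are right-handed (so a half turn about x gives the same grasp; the last joint's range is limited). The gripper opens to 85 mm and grips with 20 to 120 N. Pads are 22 mm wide; open, the fingers measure 114 mm over their backs; the gripper's body (76 mm by 85 mm) begins 54 mm behind the grasp point. The pads swing forward as they close: fully open they stand 13 mm farther back than shut.
Start: joints at [-1.357, 0.615, -0.013, 1.423, 0.008, 1.103, -0.04], TCP at [0.155, 0.631, 0.304] pointing down, gripper open.
Joint ranges: [-3.12, 3.12], [-0.3, 2.06], [-1.34, 1.32], [0.26, 2.42], [-1.36, 4.5], [0.01, 1.98], [-2.84, 2.84]. Speed limits (rad/s): [2.79, 2.79, 3.14, 3.14, 3.14, 3.14, 3.14].

## Interface

Orientations are given as a unit quaternion [x, y, z, w].
In Python, from station import arm, snapshot, camera_info, ticket gives the robot as it stands. Calls block until the motion is done:
- arm.movep(position, orientation): joint-space move of the TCP to a pose.
- arm.line_to(position, velocity=0.15, ori=None): straight line of the TCP; ori=None keeps the orientation; velocity is the mean speed in m/s.
- arm.move_j(angles): joint-space move.
- arm.move_gripper(opening, effort=None): opening from 0.0 (shut) to 1.0 (fully open); effort is the grip in N (None keeps the last); returns when the fingers have stopped.
- arm.pause(seconds).
- arm.ik(position, orientation): joint angles nearest the present ones, or None.
- snapshot(name): name is "scene" or "side" or "wrist"; returns the picture (420x560x3 uint8, blue, green, red); there is no depth.
- camera_info(name): a dict with "fx", "fy", "cx", "cy" (pixels), "R" (3x3) and "t" (3): a world point X has camera coordinates R X + t; the wrist camera has in their place "T_tool_cam" (4x4, takes a point from camera to tool coordinates, whose origin is the TCP and whose axes are the tool frame's). Camera axes: x right, y down, z forward; pixel columns grow to the right and rows downward; lengths in m; the calibration is good to about 2 mm. A picture is of the moment at which its call begins: read the wrist's pose just before it. camera_info takes no time and is no camera call.
A pose or a line that the arm cannot do raises arm.MotionError and nothing moves.
- ticket.finish_job(): hands the job in, once; it reports no verdict.
Readings, each from a call of its own:
- arm.read_time(): time.
- arm.read_joint_positions(): joint angles.
- arm.read_dq(): joint speeds.
- arm.read_effort(): joint torques, N m.
- arm.read_tool_pos(): TCP position.
- arm.read_eef_rot(): TCP orientation.
- arm.read_ft_force(): force on the tool from outside, world axes, zero at the start.
- arm.read_wrist_torque(): the same for the moment, N m.
- arm.read_opening(): opening from 0.0 (shut) to 1.0 (fully open).
Only numpy, scipy, OpenCV 4.12 (cv2) and the standard library are available. Lean on these libraries where they do the work, as an engineer would, in place of code of your own. Each camera call takes 0.05 s, during which the arm holds its last target.

## Working session

There is one attempt and no reset: what is moved stays moved. The work goes in short steps, each a Python script; the robot and the scene stay as the last script left them, time stands still between calls to the robot, and variables do not carry over. Pictures are saved under pics/ and viewed, and the job is handed in when it is done.

```bash
mkdir -p pics; ls
python3 - <<'E'
from station import arm, snapshot, camera_info, ticket
import cv2, numpy as np
np.set_printoptions(precision=4,suppress=True)
for n in ["scene","side","wrist"]:
    cv2.imwrite(f"pics/{n}0.png",snapshot(n)); print(n,camera_info(n))
print(arm.read_time(),arm.read_tool_pos(),arm.read_eef_rot(),arm.read_ft_force(),arm.read_opening())
E
```

```text
pics
scene {'fx': 413.8930866652587, 'fy': 413.8930866652587, 'cx': 272.4706300222426, 'cy': 206.24833825978703, 'R': array([[-0.7126, -0.7015,  0.0083],
       [-0.4425,  0.4403, -0.7812],
       [ 0.5444, -0.5604, -0.6242]]), 't': array([0.4738, 0.2859, 0.6343])}
side {'fx': 534.9404837669038, 'fy': 534.9404837669038, 'cx': 282.3917017468463, 'cy': 209.82296253761186, 'R': array([[ 0.9148, -0.4039, -0.0062],
       [-0.1701, -0.3713, -0.9128],
       [ 0.3664,  0.8361, -0.4084]]), 't': array([-0.5389,  0.2195,  1.0803])}
wrist {'fx': 289.5434238673777, 'fy': 289.5434238673777, 'cx': 278.19748573301155, 'cy': 210.5008235390615, 'T_tool_cam': array([[ 0.0007, -0.2614,  0.9652, -0.0691],
       [ 1.    ,  0.0006, -0.0006, -0.    ],
       [-0.0005,  0.9652,  0.2614, -0.0667],
       [ 0.    ,  0.    ,  0.    ,  1.    ]])}
0.15 [0.1549 0.6308 0.303 ] [ 0.0842  0.7021 -0.0856  0.7019] [-0.0746  0.3835 -0.0773] 1.0041419842163737
```

View pics/scene0.png

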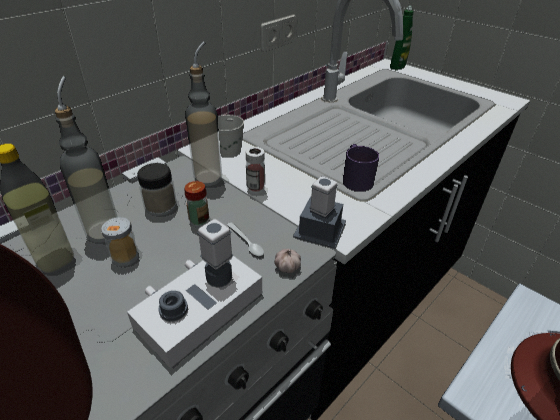

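View pics/side0.png

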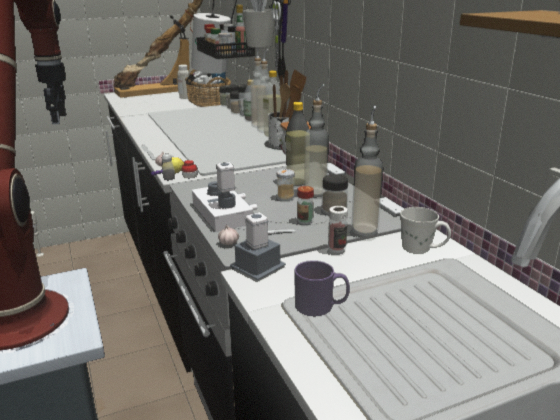

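View pics/wrist0.png

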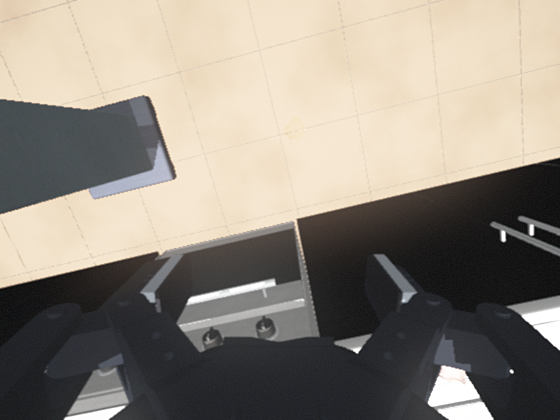

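The scene view shows the filter head at about (195,300) with its empty port at (173,303). The stand with the loose cartridge is at (322,205) and the garlic at (288,261). I'll enlarge these areas to measure them.

Run:
```python
import cv2
a=cv2.imread("pics/scene0.png")[165:365,120:350]
cv2.imwrite("pics/sc_crop.png",cv2.resize(a,None,fx=3,fy=3,interpolation=cv2.INTER_CUBIC))
a=cv2.imread("pics/side0.png")[150:290,180:310]
cv2.imwrite("pics/si_crop.png",cv2.resize(a,None,fx=4,fy=4,interpolation=cv2.INTER_CUBIC))
```

```text
(no output)
```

View pics/sc_crop.png

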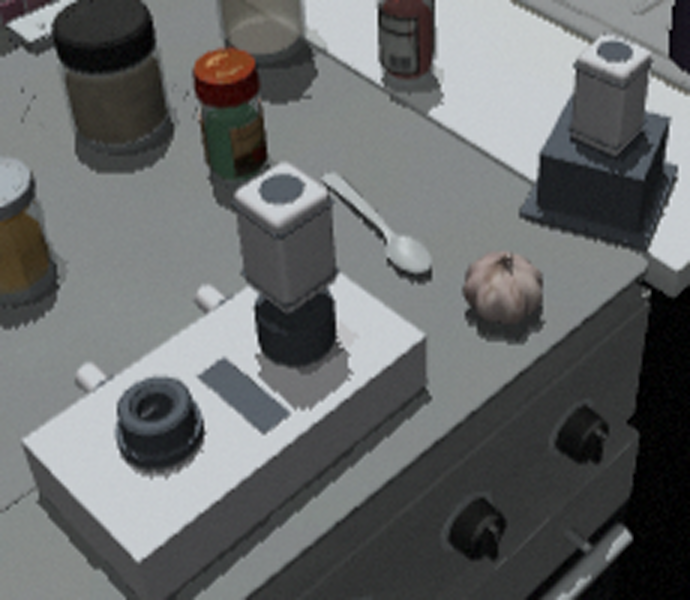

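View pics/si_crop.png

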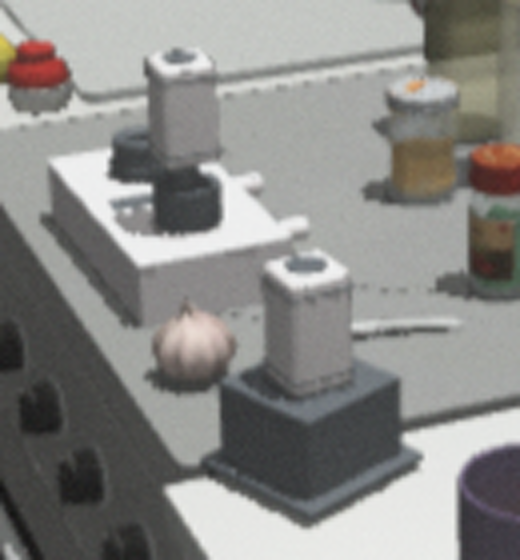

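```bash
cat > h.py <<'E'
import numpy as np, cv2
from station import arm, snapshot, camera_info, ticket
from scipy.spatial.transform import Rotation as Ro
np.set_printoptions(precision=4,suppress=True)
def cam(n,pose=None):
    c=camera_info(n); K=np.array([[c['fx'],0,c['cx']],[0,c['fy'],c['cy']],[0,0,1]])
    if n!='wrist': return K,np.array(c['R']),np.array(c['t'])
    T=np.eye(4);T[:3,:3]=Ro.from_quat(pose[1]).as_matrix();T[:3,3]=pose[0]
    W=np.linalg.inv(T@np.array(c['T_tool_cam'])); return K,W[:3,:3],W[:3,3]
def ray(C,px):
    K,R,t=C; d=R.T@np.linalg.solve(K,[px[0],px[1],1]); return -R.T@t,d/np.linalg.norm(d)
def plane(C,px,z):
    o,d=ray(C,px); return o+d*(z-o[2])/d[2]
def tri(Cs,pxs):
    A=np.zeros((3,3));b=np.zeros(3);rs=[ray(C,p) for C,p in zip(Cs,pxs)]
    for o,d in rs: P=np.eye(3)-np.outer(d,d);A+=P;b+=P@o
    X=np.linalg.solve(A,b); return X,[np.linalg.norm(np.cross(X-o,d)) for o,d in rs]
def proj(C,X):
    K,R,t=C; p=K@(R@np.asarray(X)+t); return p[:2]/p[2]
E
python3 - <<'E'
from h import *
S=cam('scene');D=cam('side')
s=lambda x,y:(x/3+120-.33,y/3+165-.33); d=lambda x,y:(x/4+180-.37,y/4+150-.37)
print('loose',tri([S,D],[s(614,51),d(307,264)]))
print('inst',tri([S,D],[s(282,188),d(181,54)]))
print('port z.075',plane(S,s(157,403),.075), plane(D,d(137,137),.075))
print('garlic',plane(S,s(503,300),.02),plane(D,d(192,350),.02))
print('spoon',plane(S,s(410,257),.005),plane(S,s(330,178),.005))
for n,p in [('red',(228,75)),('honey',(10,180)),('black',(103,40))]: print(n,plane(S,s(*p),.09))
for p in [(23,440),(142,560),(426,340),(335,275)]: print('head corner',plane(S,s(*p),.045))
for p in [(538,178),(650,215),(668,118)]: print('stand corner',plane(S,s(*p),.056))
for p in [(576,64),(612,84),(648,58),(612,36)]: print('barrel top corner',plane(S,s(*p),.129))
E
```

```text
loose (array([ 0.5234, -0.0049,  0.1306]), [np.float64(0.00010113015028730775), np.float64(0.00010113015028714459)])
inst (array([0.5391, 0.2667, 0.1678]), [np.float64(0.0007584553235456274), np.float64(0.0007584553235456742)])
port z.075 [0.5358 0.3654 0.075 ] [0.5336 0.3648 0.075 ]
garlic [0.4889 0.1375 0.02  ] [0.4938 0.1287 0.02  ]
spoon [0.5717 0.1427 0.005 ] [0.6741 0.1273 0.005 ]
red [0.7326 0.1661 0.09  ]
honey [0.7396 0.3338 0.09  ]
black [0.8324 0.2048 0.09  ]
head corner [0.5901 0.4219 0.045 ]
head corner [0.4806 0.4179 0.045 ]
head corner [0.4839 0.2123 0.045 ]
head corner [0.5641 0.2152 0.045 ]
stand corner [0.5272 0.0628 0.056 ]
stand corner [0.4499 0.038  0.056 ]
stand corner [ 0.5046 -0.0541  0.056 ]
barrel top corner [0.5332 0.0231 0.129 ]
barrel top corner [0.502  0.0234 0.129 ]
barrel top corner [ 0.5035 -0.0167  0.129 ]
barrel top corner [ 0.5371 -0.0198  0.129 ]
```

Run:
```python
from h import *
print(Ro.from_quat(arm.read_eef_rot()).as_matrix())
def q(yaw): # jaw dir yaw
    x=np.array([0,0,-1]);y=np.array([np.cos(yaw),np.sin(yaw),0]);z=np.cross(x,y)
    return Ro.from_matrix(np.c_[x,y,z]).as_quat()
for yd in range(-180,180,30):
    for p in [(0.523,-0.005,.32),(0.523,-0.005,.15),(.535,.365,.3),(.535,.365,.17)]:
        j=arm.ik(p,q(np.radians(yd))); print(yd,p,None if j is None else np.array(j))
```

```text
[[-0.0005  0.2384  0.9712]
 [-0.002   0.9712 -0.2384]
 [-1.     -0.0021  0.    ]]
-180 (0.523, -0.005, 0.32) [-0.7135  0.6237  1.1362  1.7855 -0.6209  1.1448 -2.5165]
-180 (0.523, -0.005, 0.15) [ 0.2366  0.6659 -0.4114  1.9421  0.4381  0.6215  2.6838]
-180 (0.535, 0.365, 0.3) [-0.3769  0.6507 -0.4592  1.4269  0.3009  1.1337  2.2592]
-180 (0.535, 0.365, 0.17) [-0.3724  0.7935 -0.4627  1.5624  0.423   0.8868  2.1555]
-150 (0.523, -0.005, 0.32) [-0.7135  0.6237  1.1362  1.7855 -0.6209  1.1448 -1.9929]
-150 (0.523, -0.005, 0.15) [-0.6646  0.9408  1.1307  1.9694 -1.0604  0.9933 -1.6134]
-150 (0.535, 0.365, 0.3) [-0.3039  0.6769 -0.6012  1.4243  0.3964  1.1623  2.7055]
-150 (0.535, 0.365, 0.17) [-0.3031  0.8221 -0.5956  1.5599  0.539   0.9286  2.5859]
-120 (0.523, -0.005, 0.32) [-0.7135  0.6237  1.1362  1.7855 -0.6209  1.1448 -1.4693]
-120 (0.523, -0.005, 0.15) [-0.6646  0.9408  1.1307  1.9694 -1.0604  0.9933 -1.0898]
-120 (0.535, 0.365, 0.3) [-1.1718  0.854   1.133   1.4556 -0.7807  1.3264 -2.0792]
-120 (0.535, 0.365, 0.17) [-1.1751  1.0356  1.1309  1.5909 -0.9974  1.1848 -1.9162]
-90 (0.
[... 2269 characters left out ...]
2  1.5706  0.0599  0.8209  0.8875]
120 (0.523, -0.005, 0.32) [-0.1255  0.4022  0.1338  1.7692 -0.0632  0.9744  2.1276]
120 (0.523, -0.005, 0.15) [ 0.057   0.6364 -0.135   1.9478  0.1495  0.5668  1.9162]
120 (0.535, 0.365, 0.3) [-0.5316  0.6199 -0.1776  1.4327  0.1155  1.0991  1.3651]
120 (0.535, 0.365, 0.17) [-0.5243  0.7581 -0.1886  1.5679  0.1753  0.8322  1.3137]
150 (0.523, -0.005, 0.32) [-0.018   0.4007 -0.0204  1.7658  0.0096  0.9752  2.5758]
150 (0.523, -0.005, 0.15) [ 0.1408  0.6461 -0.2625  1.9451  0.2864  0.586   2.3068]
150 (0.535, 0.365, 0.3) [-0.4517  0.6322 -0.3208  1.4297  0.2092  1.1133  1.8109]
150 (0.535, 0.365, 0.17) [-0.4475  0.7718 -0.3251  1.5651  0.2999  0.8542  1.7331]
```

```bash
cat >> h.py <<'E'
def q(yaw):
    x=np.array([0,0,-1]);y=np.array([np.cos(yaw),np.sin(yaw),0]);z=np.cross(x,y)
    return Ro.from_matrix(np.c_[x,y,z]).as_quat()
def shot(name):
    p=(np.array(arm.read_tool_pos()),np.array(arm.read_eef_rot()))
    im=snapshot('wrist'); cv2.imwrite(f'pics/{name}.png',im); np.savez(f'pics/{name}.npz',p=p[0],q=p[1]); print(name,p); return im
def wcam(name):
    d=np.load(f'pics/{name}.npz'); return cam('wrist',(d['p'],d['q']))
E
python3 - <<'E'
from h import *
arm.movep([.535,.325,.30],q(0)); arm.line_to([.535,.325,.27]); arm.pause(.2); shot('port1')
arm.movep([.523,-.045,.28],q(0)); arm.pause(.2); shot('cart1'); print(arm.read_time(), arm.read_ft_force())
E
```

```text
port1 (array([0.5354, 0.3254, 0.2712]), array([ 0.5007,  0.4999, -0.4991,  0.5003]))
cart1 (array([ 0.5234, -0.0436,  0.2798]), array([ 0.4994,  0.5008, -0.4993,  0.5005]))
4.1583 [-0.3987  0.1119  0.4631]
```

View pics/port1.png

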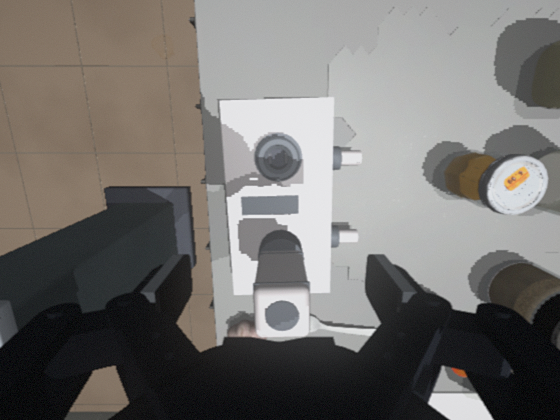

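View pics/cart1.png

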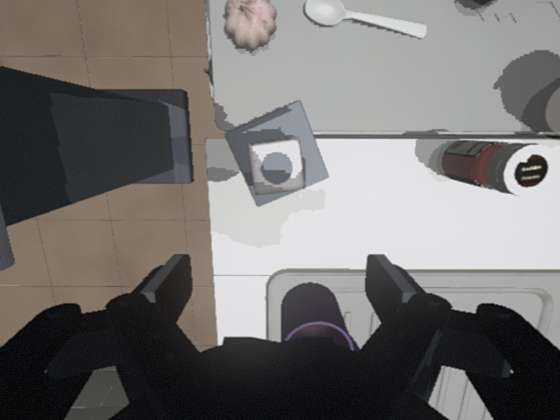

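The port shows at about (278,156) and the cartridge's top at about (276,166), nearly square to the jaws. The stand itself is turned about 20°. I'll zoom in and fit the shapes.

Run:
```python
from h import *
a=cv2.imread("pics/port1.png")[120:200,230:330];b=cv2.imread("pics/cart1.png")[120:220,220:340]
f=lambda i:cv2.resize(i,None,fx=6,fy=6,interpolation=cv2.INTER_NEAREST)
cv2.imwrite("pics/p1c.png",f(a));cv2.imwrite("pics/c1c.png",f(b))
```

```text
(no output)
```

View pics/p1c.png

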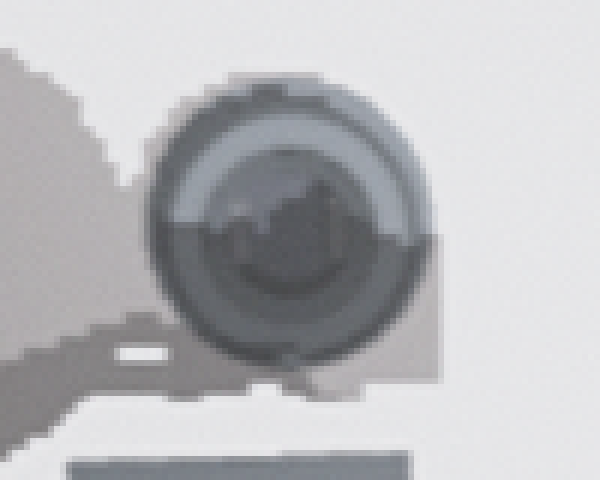

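View pics/c1c.png

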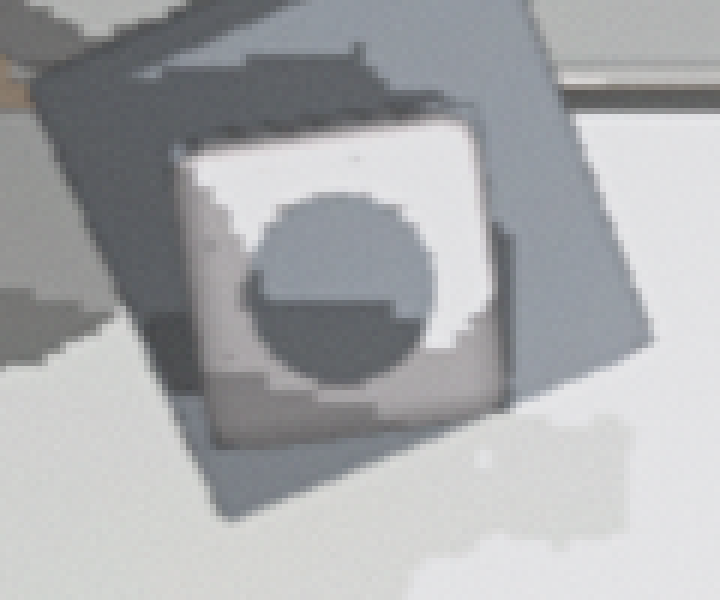

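Run:
```python
from h import *
P=wcam('port1');C=wcam('cart1');S=cam('scene');D=cam('side')
f=lambda o,x,y:(o[0]+(x+.5)/6-.5,o[1]+(y+.5)/6-.5)
pp=f((230,120),291,224); cc=f((220,120),342,288)
print('port',plane(P,pp,.075)); 
for z in(.129,.131,.136): print('cart',plane(C,cc,z))
k=[plane(C,f((220,120),*c),.129)[:2] for c in [(180,150),(475,120),(505,406),(212,447)]]
print(np.mean(k,0),[np.degrees(np.arctan2(*(k[j]-k[i])[::-1])) for i,j in((0,1),(3,2),(3,0),(2,1))],[np.linalg.norm(k[j]-k[i]) for i,j in((0,1),(3,2),(3,0),(2,1))])
s=lambda x,y:(x/3+120-.33,y/3+165-.33); d=lambda x,y:(x/4+180-.37,y/4+150-.37)
print(tri([S,D,C],[s(614,51),d(307,264),cc]))
print(tri([S,D,P],[s(157,403),d(137,137),pp]))
```

```text
port [0.535 0.37  0.075]
cart [ 0.5213 -0.0035  0.129 ]
cart [ 0.5213 -0.0032  0.131 ]
cart [ 0.5213 -0.0026  0.136 ]
[ 0.5214 -0.003 ] [np.float64(5.823579992523667), np.float64(8.266674234580135), np.float64(95.00782105229382), np.float64(97.38104820231835)] [np.float64(0.036559920124241946), np.float64(0.03810680397439239), np.float64(0.037572658691393125), np.float64(0.0359577513038416)]
(array([ 0.5225, -0.004 ,  0.1308]), [np.float64(0.0006488931224857284), np.float64(0.0011119960724120146), np.float64(0.0014318965274255344)])
(array([0.5349, 0.3677, 0.0747]), [np.float64(0.002295858251491008), np.float64(0.0009666219662133208), np.float64(0.00224560053712239)])
```

```bash
python3 - <<'E'
from h import *
Q=q(np.radians(6.7))
arm.movep([.522,-.004,.26],Q); arm.line_to([.522,-.004,.149],.1); arm.pause(.2)
print(arm.read_tool_pos(),arm.read_ft_force(),arm.read_time())
cv2.imwrite('pics/side2.png',snapshot('side')[150:310,150:350]); shot('w2')
arm.move_gripper(.35,20); print(arm.read_opening(),arm.read_ft_force(),arm.read_wrist_torque())
E
python3 -c "
import cv2;a=cv2.imread('pics/side2.png');cv2.imwrite('pics/side2b.png',cv2.resize(a,None,fx=3.5,fy=3.5))"
```

```text
[ 0.5222 -0.004   0.1495] [-0.4729 -0.7359 -0.9892] 5.9167
w2 (array([ 0.5222, -0.0039,  0.1494]), array([ 0.4701,  0.5282, -0.4697,  0.5286]))
0.4713132345444 [ 0.6099 -0.274   1.9915] [ 0.0624  0.0809 -0.0289]
```

View pics/side2b.png

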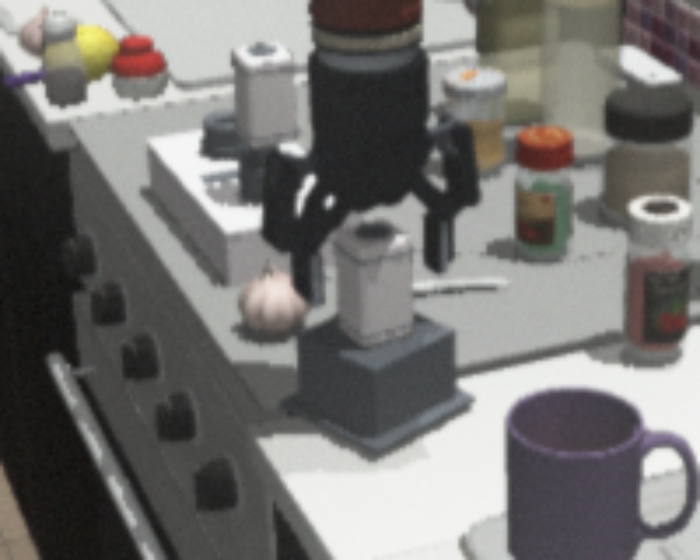

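View pics/w2.png

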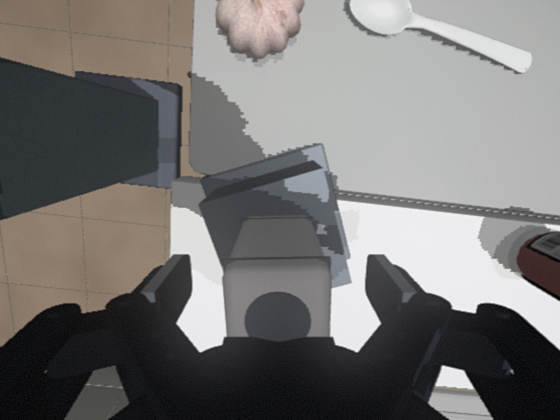

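Run:
```python
from h import *
arm.move_gripper(.35,80); print(arm.read_opening(),arm.read_ft_force())
p=np.array(arm.read_tool_pos())
arm.line_to(p+[0,0,.07],.08); print(arm.read_ft_force()); p=np.array(arm.read_tool_pos())
arm.line_to([p[0],p[1],.35],.2); arm.pause(.2)
print(arm.read_tool_pos(),arm.read_ft_force(),arm.read_opening(),arm.read_time())
arm.movep([.535,.366,.35],q(np.radians(6.7))); arm.line_to([.535,.366,.236],.15); arm.pause(.3)
print(arm.read_tool_pos(),arm.read_eef_rot(),arm.read_ft_force(),arm.read_wrist_torque(),arm.read_opening(),arm.read_time())
a=snapshot('scene');b=snapshot('side');shot('w3')
cv2.imwrite('pics/sc3.png',a);cv2.imwrite('pics/sd3.png',b)
cv2.imwrite('pics/sc3c.png',cv2.resize(a[180:340,100:260],None,fx=3.7,fy=3.7))
cv2.imwrite('pics/sd3c.png',cv2.resize(b[120:240,170:290],None,fx=5,fy=5,interpolation=cv2.INTER_CUBIC))
```

```text
0.458045271715618 [-0.6192 -0.3499  4.6016]
[ 0.382  -0.7561 -2.5203]
[ 0.5212 -0.0038  0.3486] [-0.5501  0.2968 -1.9068] 0.45887175777363903 8.7417
[0.5352 0.3661 0.2368] [ 0.4704  0.5283 -0.4694  0.5285] [-0.447  -0.2787 -1.9923] [0.0117 0.0249 0.0271] 0.45974918696087297 11.3333
w3 (array([0.5351, 0.3661, 0.2364]), array([ 0.4701,  0.5284, -0.4697,  0.5284]))
```

View pics/sc3c.png

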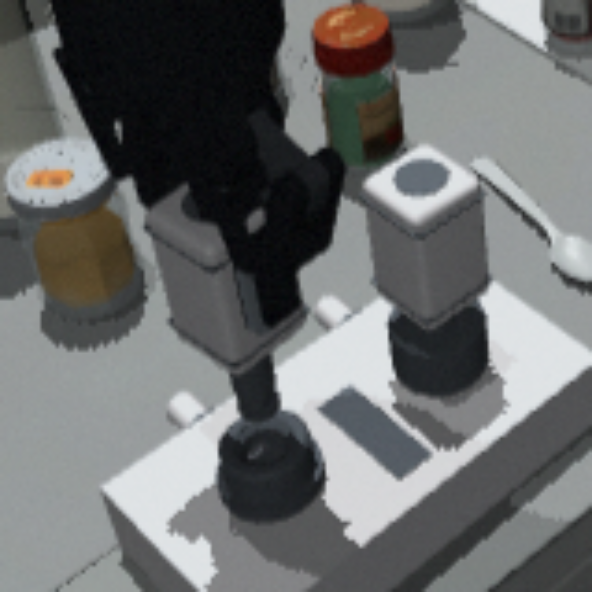

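View pics/sd3c.png

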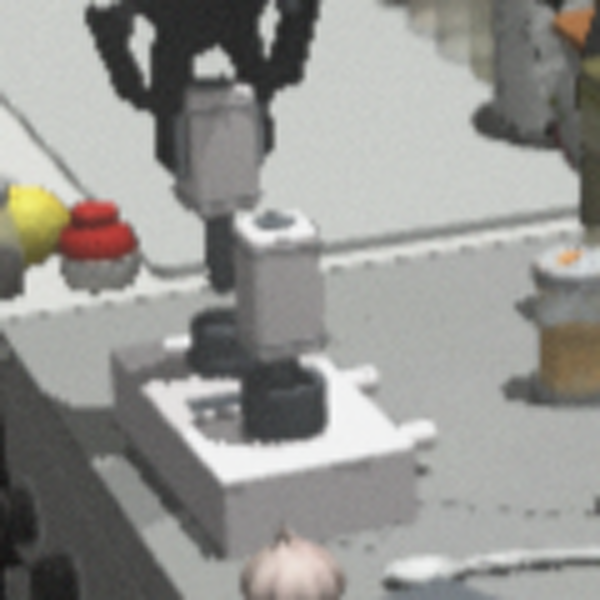

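View pics/w3.png

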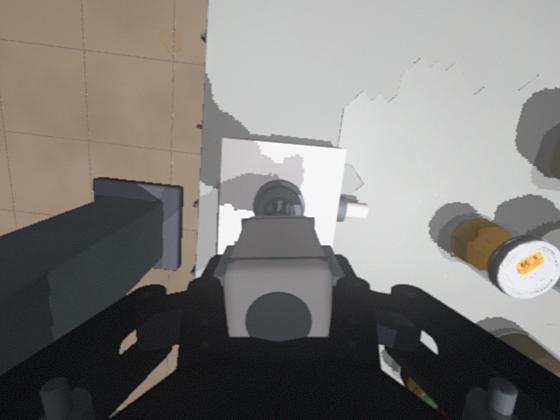

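The cartridge is held square and hangs straight above the port, with its tip just clear of the rim. In the scene crop the tip is at (258,412) and the port at (272,450). I'll zoom in to measure the offset between them.

Run:
```python
from h import *
f=lambda i,k:cv2.convertScaleAbs(cv2.resize(i,None,fx=k,fy=k,interpolation=cv2.INTER_CUBIC),alpha=2.2)
a=cv2.imread('pics/sc3.png')[265:325,140:210];cv2.imwrite('pics/z1.png',f(a,10))
a=cv2.imread('pics/scene0.png')[280:325,140:210];cv2.imwrite('pics/z0.png',f(a,10))
a=cv2.imread('pics/sd3.png')[150:205,190:240];cv2.imwrite('pics/z2.png',f(a,10))
S=cam('scene');D=cam('side');W=wcam('w3')
d=np.load('pics/w3.npz');tip=d['p']-[0,0,.054+.0885];print('tip pred',tip,proj(S,tip),proj(D,tip))
for P in([.535,.370,.075],[.535,.365,.075]): print(P,proj(S,P),proj(D,P),proj(W,P))
```

```text
tip pred [0.5351 0.3661 0.0939] [170.2036 291.9413] [213.8309 177.5501]
[0.535, 0.37, 0.075] [169.9116 300.8847] [213.7965 183.2157] [279.4107 210.368 ]
[0.535, 0.365, 0.075] [172.4911 299.1397] [214.3081 183.7844] [278.6972 216.1495]
```

View pics/z1.png

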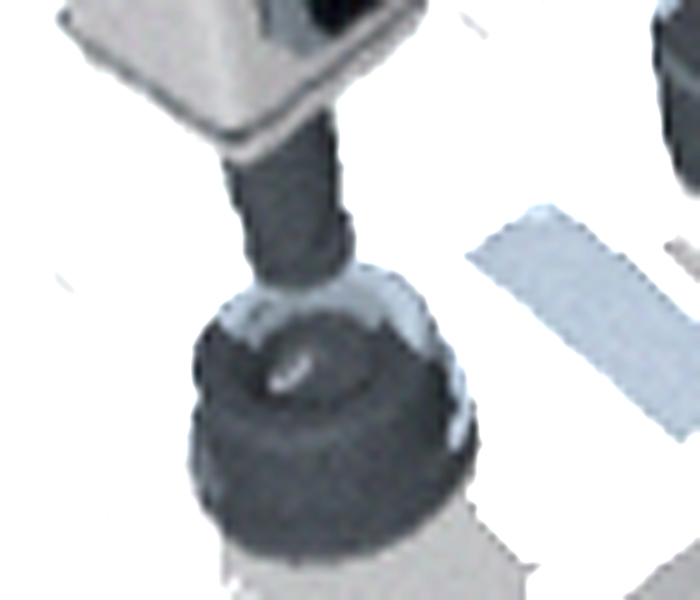

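View pics/z0.png

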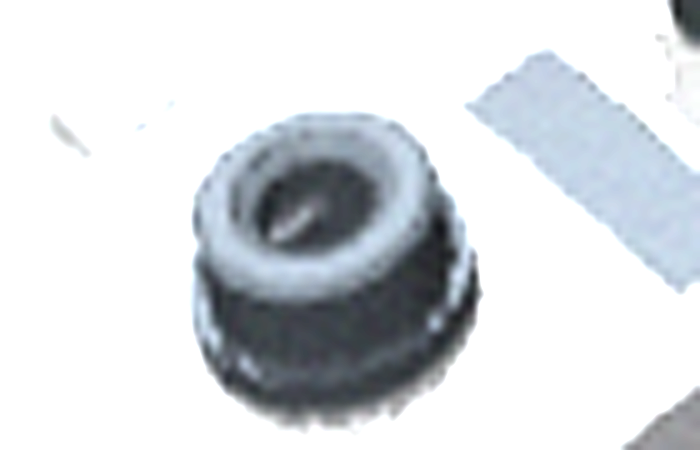

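View pics/z2.png

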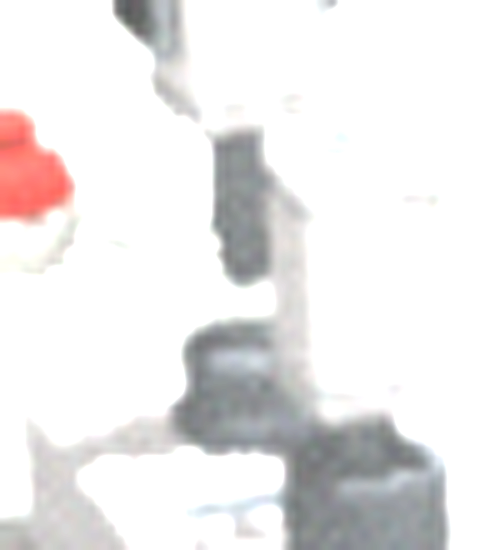

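Run:
```python
from h import *
S=cam('scene');D=cam('side');W=wcam('w3')
for p in [(171.0,299.0),(171.4,300.3),(171.2,299.7)]: print(plane(S,p,.075))
for p in [(214.9,183.5)]: print(plane(D,p,.075))
f=lambda i,k:cv2.convertScaleAbs(cv2.resize(i,None,fx=k,fy=k,interpolation=cv2.INTER_CUBIC),alpha=1.5)
a=cv2.imread('pics/w3.png')[170:240,235:325];cv2.imwrite('pics/z3.png',f(a,8))
# scene z0 dark rim mask: enlarge port side
```

```text
[0.537  0.3665 0.075 ]
[0.5343 0.3676 0.075 ]
[0.5355 0.3671 0.075 ]
[0.5372 0.3665 0.075 ]
```

View pics/z3.png

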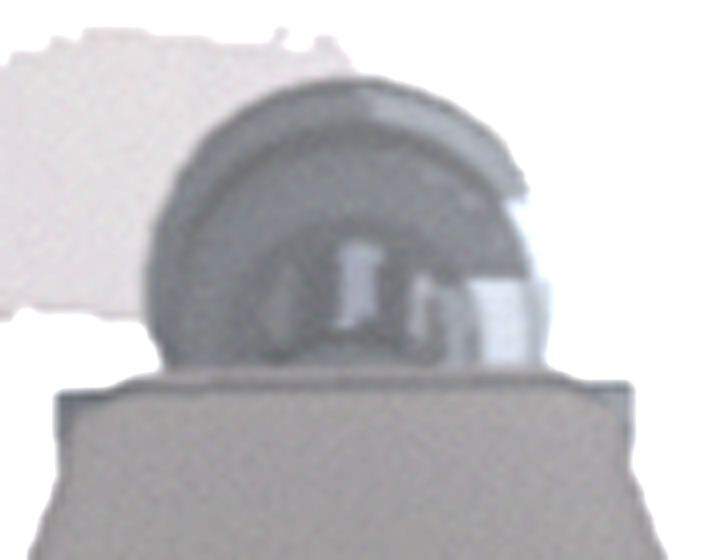

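Run:
```python
from h import *
x,y=.535,.368
p=np.array(arm.read_tool_pos()); print(arm.read_time())
arm.line_to([x,y,.234],.05); arm.pause(.1); f0=np.array(arm.read_ft_force()); print('f0',f0)
z=.234
while z>.208:
    z-=.002; arm.line_to([x,y,z],.04); F=np.array(arm.read_ft_force())-f0
    pp=np.array(arm.read_tool_pos()); print(round(z,4),pp,F,round(arm.read_time(),2))
    if F[2]>5 or np.hypot(*F[:2])>6: print('stop'); break
```

```text
11.4833
f0 [-0.5075 -0.2316 -2.5202]
0.232 [0.5349 0.3679 0.2318] [-0.1547  0.2045  1.1682] 12.08
0.23 [0.5349 0.3679 0.2298] [0.0278 0.1734 0.3066] 12.33
0.228 [0.5349 0.3679 0.2278] [ 0.9298 -0.1835  0.3069] 12.58
0.226 [0.5349 0.368  0.2258] [-0.541   0.0897 -0.2029] 12.83
0.224 [0.5349 0.368  0.2238] [0.0411 0.7149 0.6653] 13.08
0.222 [0.5349 0.368  0.2218] [0.989  0.063  0.9086] 13.33
0.22 [0.5349 0.3679 0.2198] [ 1.2211 -0.4368 -0.1075] 13.58
0.218 [0.5349 0.368  0.2178] [ 0.2397  0.4425 -0.746 ] 13.83
0.216 [0.5349 0.368  0.2158] [-0.6453  0.1668  0.7261] 14.08
0.214 [0.5349 0.3679 0.2138] [-0.2507  0.7162  1.5542] 14.33
0.212 [0.5349 0.3679 0.2118] [1.0299 0.6949 0.5815] 14.58
0.21 [0.5349 0.368  0.2098] [ 0.3644  0.3388 -0.0116] 14.83
0.208 [0.5349 0.368  0.2078] [ 0.9965  0.389  -0.1093] 15.08
```

Run:
```python
from h import *
x,y=.535,.368
f0=np.array([-.5,-.25,-2.2])
def rd(n=4):
    a=[]
    for _ in range(n): a.append(arm.read_ft_force()); arm.pause(.01)
    return np.mean(a,0)-f0
z=.208; peaked=False; log=[]
while z>.165:
    F=rd(); 
    st=.001 if F[2]<1.5 else .0005
    z-=st; arm.line_to([x,y,z],.03); F=rd(); pz=arm.read_tool_pos()
    print(round(z,4),np.array(pz),F,round(arm.read_time(),2)); log.append(F[2])
    if F[2]>13.5 or np.hypot(*F[:2])>8: print('stop'); break
print(arm.read_opening())
```

```text
0.207 [0.535 0.368 0.207] [0.898  0.1627 0.1016] 15.4
0.206 [0.535 0.368 0.206] [ 0.2625  0.1465 -0.235 ] 15.72
0.205 [0.5349 0.368  0.2049] [ 0.3811  0.2611 -0.3407] 16.03
0.204 [0.535 0.368 0.204] [ 0.4095  0.332  -0.0775] 16.35
0.203 [0.5352 0.368  0.2031] [ 0.6986  0.0095 -0.1151] 16.67
0.202 [0.5353 0.3681 0.2024] [0.8304 0.1888 2.0931] 16.98
0.2015 [0.5352 0.3681 0.2019] [0.2366 0.2627 3.3772] 17.3
0.201 [0.5351 0.3681 0.2012] [0.2268 0.0351 4.0133] 17.62
0.2005 [0.5351 0.3681 0.2007] [0.8309 0.0481 4.9235] 17.93
0.2 [0.5351 0.3681 0.2001] [0.9067 0.1534 5.3481] 18.25
0.1995 [0.5351 0.3681 0.1996] [0.8689 0.4979 5.4962] 18.57
0.199 [0.5351 0.368  0.1991] [0.7959 0.6546 5.9117] 18.88
0.1985 [0.5351 0.368  0.1986] [0.8656 0.4184 6.6433] 19.2
0.198 [0.5347 0.3677 0.1966] [ 2.3278  1.0366 -0.9603] 19.52
0.197 [0.5348 0.3677 0.1964] [ 2.0953  0.255  -0.7405] 19.83
0.196 [0.5348 0.3677 0.1959] [ 1.7493  0.0521 -0.0131] 20.15
0.195 [0.5348 0.3681 0.1948] [ 1.5753  0.596  -0.9472] 20.47
0.194 [0.5349 0.3682 0.194 ] [ 0.8898  0.4143 -0.04  ] 20.78
0.193 [0.5349 0.3682 0.1933] [0.5076 0.5229 1.3809] 21.1
0.1925 [0.535  0.3682 0.1929] [0.4787 0.2418 3.1183] 21.42
0.192 [0.535  0.3682 0.1924] [-0.6244  0.1745  5.2623] 21.73
0.1915 [0.535  0.3682 0.192 ] [-0.8256  0.2155  7.3918] 22.05
0.191 [0.535  0.3682 0.1917] [-0.9247  0.1189  8.3184] 22.37
0.1905 [0.535  0.3682 0.1915] [-1.2334 -0.0487  9.2993] 22.68
0.19 [0.535  0.3681 0.1913] [-2.127   0.0651 10.5607] 23.0
0.1895 [0.535  0.3682 0.191 ] [-2.3862 -0.3853 11.2992] 23.32
0.189 [0.535  0.3682 0.1908] [-2.6316 -0.2604 12.3003] 23.63
0.1885 [0.535  0.3682 0.1905] [-2.557  -0.9077 14.1585] 23.95
stop
0.46154802989327715
```

The catches clicked at about 6.6 N, and the stop shows clearly from z = 0.1930 on. I'll push on to about 16.5 N, hold there, then tug.

```bash
cat > r.py <<'E'
from h import *
x,y=.535,.368
f0=np.array([-.5,-.25,-2.2])
def rd(n=4):
    a=[]
    for _ in range(n): a.append(arm.read_ft_force()); arm.pause(.01)
    return np.mean(a,0)-f0
E
python3 - <<'E'
from r import *
z=.1885
while z>.182:
    z-=.0004; arm.line_to([x,y,z],.03); F=rd(6)
    print(round(z,4),np.array(arm.read_tool_pos()),F,round(arm.read_time(),2))
    if F[2]>16.2: break
arm.pause(.4); print(rd(10),arm.read_tool_pos())
E
```

```text
0.1881 [0.5351 0.3682 0.1904] [-2.9415 -0.8204 14.4866] 24.25
0.1877 [0.535  0.3682 0.1902] [-3.2503 -1.0455 15.649 ] 24.55
0.1873 [0.5351 0.3682 0.19  ] [-3.0839 -0.8471 16.7945] 24.85
[-3.3317 -1.3634 16.592 ] [0.5351 0.3682 0.19  ]
```

Run:
```python
from r import *
z=.1893
while z<.199:
    z+=.001 if z<.1925 else .0005
    arm.line_to([x,y,z],.04); F=rd(6)
    print(round(z,4),np.array(arm.read_tool_pos()),F,round(arm.read_time(),2))
    if F[2]<-7.5: break
arm.pause(.4); print(rd(10),arm.read_tool_pos(),arm.read_opening())
```

```text
0.1903 [0.535  0.3682 0.1914] [-1.5304  0.0127  9.8666] 25.63
0.1913 [0.535  0.3682 0.1918] [-0.7551  0.0872  7.7999] 25.93
0.1923 [0.535  0.3682 0.1923] [-0.4528  0.7259  6.0838] 26.23
0.1933 [0.535  0.3682 0.1929] [0.2684 1.4811 3.3881] 26.53
0.1938 [0.535  0.3676 0.1934] [0.8767 1.1542 0.7737] 26.83
0.1943 [0.535  0.3675 0.1939] [ 1.1267  0.0045 -0.046 ] 27.13
0.1948 [0.535  0.3678 0.1947] [ 0.7791  0.0839 -0.1801] 27.43
0.1953 [0.5349 0.3678 0.195 ] [ 1.465   0.0187 -2.2743] 27.73
0.1958 [0.5349 0.3678 0.1954] [ 1.7873  0.215  -4.0508] 28.03
0.1963 [0.5349 0.3678 0.1959] [ 2.2916 -0.2473 -5.6825] 28.33
0.1968 [0.5349 0.3678 0.1963] [ 2.0659  0.0626 -8.2515] 28.63
[ 2.0357 -0.2134 -9.0436] [0.5349 0.3678 0.1966] 0.46236071101858484
```

The lock held a 9 N tug. Next I'll go back into the free play, let go and withdraw upwards.

Run:
```python
from r import *
for z in(.1955,.1943): arm.line_to([x,y,z],.03)
print(rd(8),arm.read_tool_pos())
arm.move_gripper(.9,20); arm.pause(.2); print(arm.read_opening(),arm.read_ft_force())
arm.line_to([x,y,.30],.12); arm.movep([.50,.41,.33],q(np.radians(6.7))); arm.pause(.5)
print(arm.read_ft_force(),arm.read_tool_pos(),arm.read_time())
a=snapshot('scene');b=snapshot('side');cv2.imwrite('pics/sc5.png',a);cv2.imwrite('pics/sd5.png',b);shot('w5')
cv2.imwrite('pics/sc5c.png',cv2.resize(a[165:345,100:340],None,fx=3.3,fy=3.3))
```

```text
[ 0.509  -0.2908 -1.9551] [0.535  0.3685 0.1951]
0.8984940780414512 [0.4457 0.3888 0.2592]
[-0.0336 -0.7393 -0.1634] [0.5003 0.4096 0.3298] 32.2333
w5 (array([0.5001, 0.4098, 0.3299]), array([ 0.4699,  0.5283, -0.4701,  0.5283]))
```

View pics/sc5c.png

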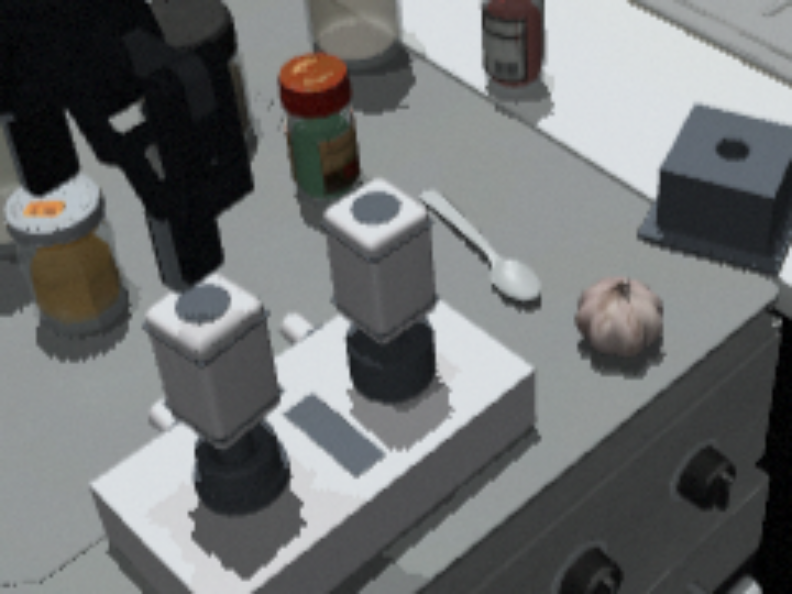

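View pics/sd5.png

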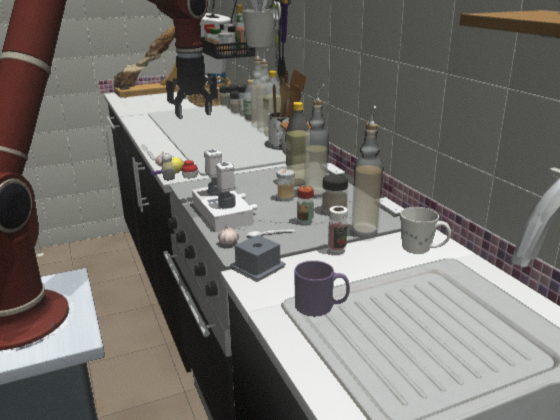

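The scene crop shows the cartridge upright in the port, with its top at about (203,303), next to the installed one at (376,208). The stand is empty, and the garlic, spoon and jars are where they were. The gripper is clear of everything, so I'm handing in.

Run:
```python
from h import *
print(arm.read_time(),arm.read_tool_pos(),arm.read_ft_force(),arm.read_dq())
ticket.finish_job()
```

```text
32.3833 [0.5001 0.4099 0.33  ] [-0.8518 -0.3499  0.0112] [-0.0037  0.0002 -0.0004 -0.0005 -0.0001  0.0012  0.0008]
the job is handed in; nothing more can be done
```

The cartridge is in the empty port, clicked and locked, and the job was handed in at about 32 s of the 67 s allowed. `finish_job` gives no verdict, so these are my own readings.

- **Push:** the catches gave way at about 6.6 N. The stop came about 10 mm after first contact, and I held it there at 16.6 N. The tube's end was then an estimated 27 mm or more below the rim; I worked this out from the arm's position and did not see it directly.
- **Tug:** it held a straight upward pull of about 9 N, after roughly 1 mm of play.
- **Release:** I eased back into the play before opening the fingers, but about 2 N of upward pull was still showing as I let go. The wrist force read close to zero once clear.
- **Final pictures:** the cartridge stands upright in the port, and the stand is empty. The garlic, spoon, jars and the other cartridge look undisturbed, and the gripper is clear. I judged this by eye and did not measure positions again.

**Disagreement:** my camera estimates of the port's y position ranged from 0.365 to 0.370 m. I used 0.368 m, and the tube went in without any noticeable sideways force.

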